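# Fit a keyed guide bush into a drill jig and clamp it

## Robot

A 6-joint arm with a two-finger parallel gripper is mounted at the origin on a cart in front of the work surface, level with it; the furniture and walls round the work are solid. World frame = base frame: x ahead of the robot, y to its left, z up, the work surface at z = 0. Lengths are in m, angles in rad, forces in N, time in s.
With the tool pointing down it reaches from about 0.375 to 0.925 m from the base axis. Payload 5.7 kg.
Tool frame: the origin (TCP) lies at the very end of the fingers, on their centre line; the grasp point (between the pads) lies 19 mm behind it; z points along the fingers, y is the line along which they close (so a half turn about z gives the same grasp; the last joint's range is limited). The gripper opens to 88 mm and grips with 3 to 60 N. Pads are 20 mm wide; open, the fingers measure 115 mm over their backs; the gripper's body (75 mm by 178 mm) begins 61 mm behind the grasp point.
Start: joints at [1.118, 0.359, 1.51, -0, 1.272, -0.115], TCP at [0.199, 0.566, 0.223] pointing down, gripper open.
Joint ranges: [-2.97, 2.97], [-1.01, 2.36], [0.21, 2.38], [-0.96, 4.11], [0.2, 2.71], [-2.98, 2.98]. Speed limits (rad/s): [2.39, 2.39, 3.14, 3.14, 3.14, 3.14].

## Interface

Orientations are given as a unit quaternion [w, x, y, z].
In Python, from station import telemetry, camera, job gives the robot as it stands.
- The arm moves only by the tool step_arm, never from a script. Its arguments are lists of equal length, an entry for each row: "rot": the turn, a rotation vector about the tool's x, y, z in rad, a list of three; "translation": the shift along the tool's x, y, z in m, a list of three; "hand": the closure, from -1 (fully open) to 1 (shut). In form: {"rot": [[rx, ry, rz], ...], "translation": [[tx, ty, tz], ...], "hand": [hand, ...]}. A call has 1 to 10 rows; each row shifts and turns the commanded pose from where the row before left it, along the tool's axes as they then stand; what a row does not reach is not made up. A row lasts 1/12 s, in which the tool goes at most 41.7 mm and 7.16 degrees, less where a joint would pass 70% of its speed; a pose out of reach is approached as far as the arm can. A call with a gripper value outside its range is refused whole. The fingers move at their own pace and stop on an object; the grip force is fixed at half the most. Time passes only in rows, so rows that do not move let the fingers close. It gives the time, the measured TCP pose, the force, the opening and the grip force at its end, in the units of the state.
- telemetry.state(): the state, without advancing time (a new reading comes with each control period).
- camera(name): name is "side" or "top" or "wrist"; returns a dict with "pixels" (420x560x3 uint8, red, green, blue), "depth" (420x560 float32, m along the optical axis (not along the pixel's ray), 0 where there is no reading), "vertical_fov" (degrees; the focal length in pixels is half the picture's height over the tangent of half this angle, whatever the lens; pixels are square), "cx", "cy" (the principal point, pixels), "R" (3x3) and "t" (3): a world point X has camera coordinates R X + t. Camera axes: x right, y down, z forward; pixel columns grow to the right and rows downward; lengths in m; the calibration is good to about 2 mm. A picture is of the moment at which its call begins.
- job.hand_in(): hands the job in; it is judged then, once.
The state is a dict: "time": time; "qpos": joint angles; "qd": joint speeds; "joint_torque": joint torques, N m; "tool_pos": TCP position; "eef_rot": TCP orientation; "wrist_force": force on the tool from outside, world axes, zero at the start; "ft_torque": the same for the moment, N m; "width": opening from 0.0 (shut) to 1.0 (fully open); "grasp_force": force on a finger pad.
Only numpy, scipy, OpenCV 4.12 (cv2) and the standard library are available. Lean on these libraries where they do the work, as an engineer would, in place of code of your own. Each camera call takes 0.05 s, during which the arm holds its last target. There are 200 camera calls.

## Task

Set the drill jig up for boring: take the notched guide bush from the wooden rack and put it in the hole of the jig plate. Turn it under light pressure, never forcing it, until its notch finds the locating pin and it goes down fully home, flange flat on the plate. Then let go of it and swing the clamp strap over its flange as far as it goes; leave the other bush, the pencil and the glasses where they are.

Things in the scene. Friction and masses are not known exactly. Their poses are not given: they have to be found in the camera images.
- bush_grip (a point): The guide bush to fit, steel, 84 mm tall, upright in the rack. From the bottom: shank 28 mm across, 33 mm long, foot chamfered 2 mm; flange 60 mm across, 10 mm thick, with a notch; round knurled grip 32 mm across, 41 mm tall. This point: on the axis in the grip, 66 mm above the shank's foot, 33 mm above the flange's underside, 18 mm below the top. z up the axis; notch on the -x side. 0.2 to 0.4 kg.
- bush_notch (a point): The notch in the bush's flange, at its mid-depth, 23.5 mm from the axis and 5 mm above the flange's underside. It is square, 11 mm wide, right through the flange's thickness, open at the rim and cut in to 17 mm from the axis. The flange must go over the jig's locating pin here. Same axes as bush_grip.
- spare_grip (a point): A second, smaller bush in the rack's other hole, to be left there: flange 46 mm across without a notch, grip 24 mm across. This point: on its axis in the grip, 55 mm above the foot of its shank, 22 mm above the underside of its flange.
- rack: Fixed hardwood block 60 x 170 x 45 mm (x, y, z) with two 34 mm holes right through, 96 mm apart along its y, in which the bushes stand with their flanges on its top. Origin: centre of its underside.
- jig_hole (a point): Centre of the mouth of the hole in the drill jig's top plate, level with the plate's top, 66 mm above the bench; z up. The jig is fixed. Plate 130 x 150 mm (x, y), 24 mm thick; hole 30 mm across, right through, 36 mm free depth below the mouth. Fingers holding the bush over it are clearest of the clamp when they close roughly along this frame's x.
- jig: The same jig (same axes as jig_hole); origin on the bench below the hole. Steel locating pin, 8 mm in diameter, standing 8 mm up from the plate 23.5 mm from the hole's axis. Its bearing is not measured: up to 0.6 rad either side of this frame's -x. Shank in the hole but notch not over the pin, the flange rests on the pin 8 mm too high. It drops with the notch within 0.06 rad. 5 to 10 N is enough; over 60 N harms it.
- clamp (a joint): Swing clamp on the plate, rad: 0 closed against its stop, strap pointing at the hole's axis and lying over a seated bush's flange with 1.5 mm to spare; 1.1 to 1.75 swung clear. Stays where left. Opened by q, strap points along (sin q, cos q), tail with handle along (-sin q, -cos q) in jig_hole's x, y. Strap 14 mm wide, underside 11.5 mm above the plate; it cannot pass over a bush that is not home.
- clamp_handle (a point): The clamp's handle: upright steel pin 10 mm across on the strap's tail, 45 mm from the pivot, from 17.5 to 51.5 mm above the plate. This point lies on its axis, 39 mm above the plate and 12.5 mm below its top. Leading it round the pivot swings the clamp (about 1.5 N).
- clamp_pivot (a point): The clamp's vertical pivot axis, in the strap, 14.5 mm above the plate; 58 mm from the hole's axis on jig_hole's -y side. The strap reaches 38 mm from it. The bolt head here reaches 23 mm above the plate.
- pencil: Flat red carpenter's pencil, 155 x 14 x 8 mm, lying loose on the bench near its front edge. To be left alone.
- glasses: Safety glasses, 153 x 141 x 48 mm, lying loose on the bench behind the work. To be left alone.
There are look-alikes about, which are no part of the job. Leave any green or yellow look-alike of the part that bears bush_grip alone.

How it is judged:
On the way:
1. the bush is fully home in the jig: flange down on the plate, which it reaches only with its notch over the pin, before the clamp is swung (z of bush_grip in the frame of jig_hole below 0.035 m and horizontal distance between bush_grip and jig_hole below 0.004 m and value of joint clamp above 0.9 rad and angle between bush_grip's own z axis and vertical below 0.06 rad), for 0.2 s.
At the end, for the whole second after the job is handed in: The bush stands in the jig's hole with its flange down on the plate (within 2 mm of full depth, 4 mm of the axis, 0.06 rad of upright), at rest and released, and the clamp strap is closed over its flange (clamp below 0.15 rad) (z of bush_grip in the frame of jig_hole below 0.035 m and horizontal distance between bush_grip and jig_hole below 0.004 m and angle between bush_grip's own z axis and vertical below 0.06 rad and value of joint clamp below 0.15 rad and linear speed of bush below 0.02 m/s); the robot touches nothing.
It fails at once if the bush is forced against the jig or its pin with more than 60 N (contact force between bush and jig above 60 N).
It fails at once if the spare bush is moved by more than 20 mm (distance of spare_grip from where it was at the start of the episode above 0.02 m).
It fails at once if the pencil is moved by more than 20 mm (distance of pencil from where it was at the start of the episode above 0.02 m).
It fails at once if the glasses are moved by more than 20 mm (distance of glasses from where it was at the start of the episode above 0.02 m).
It also fails if it takes over 72 s, if anything falls off the work surface, if the arm or the gripper's body presses on something with over 40 N, if the wrist force passes 120 N, or if a joint passes its speed limit or range.

## Working session

There is one attempt and no reset: what is moved stays moved. The work goes in short steps, Python scripts to look and compute and a tool call to move; the robot and the scene stay as the last step left them, time stands still between calls to the robot, and variables do not carry over. Pictures are saved under pics/ and viewed, at most 10 in all, crops included, and the job is handed in when it is done.

Besides the shell and the picture viewer there is one more tool, called after "Call:" as name(argument=value, ...) on one line, values as JSON. step_arm: Moves the arm, as the interface text tells. Its arguments: {"type":"object","properties":{"rot":{"type":"array"},"translation":{"type":"array"},"hand":{"type":"array"}},"required":["rot","translation","hand"]}

```bash
mkdir -p pics; cat > h.py <<'E'
import numpy as np, cv2
from station import telemetry, camera, job
def shot(n,save=None):
    c=camera(n); c['f']=c['pixels'].shape[0]/2/np.tan(np.radians(c['vertical_fov'])/2)
    if save: cv2.imwrite('pics/'+save,c['pixels'][:,:,::-1])
    np.save('last_'+n+'.npy',c,allow_pickle=True); return c
def load(n): return np.load('last_'+n+'.npy',allow_pickle=True).item()
def cloud(c):
    v,u=np.mgrid[:420,:560]; d=c['depth']
    P=np.stack([(u-c['cx'])/c['f']*d,(v-c['cy'])/c['f']*d,d],-1)
    return (P-c['t'])@c['R']
def proj(c,X):
    p=np.asarray(X)@np.array(c['R']).T+c['t']; return p[...,:2]/p[...,2:]*c['f']+[c['cx'],c['cy']]
E
python3 - <<'E'
from h import *
a=shot('top');b=shot('side')
cv2.imwrite('pics/top0.png',a['pixels'][:,:,::-1]);cv2.imwrite('pics/side0.png',b['pixels'][:,:,::-1])
for c in(a,b):print(c['vertical_fov'],c['cx'],c['cy'],-np.array(c['R']).T@c['t'],[k for k in c])
print(telemetry.state())
E
```

```text
42.33088422133298 286.25718793336574 206.8649543132593 [0.43174259 0.0196743  1.52384236] ['pixels', 'depth', 'vertical_fov', 'cx', 'cy', 'R', 't', 'f']
48.28511811962653 284.1313945923455 216.0223784944498 [-0.11120013 -0.92358981  0.68434909] ['pixels', 'depth', 'vertical_fov', 'cx', 'cy', 'R', 't', 'f']
{'time': 0.1, 'qpos': array([ 1.11791235e+00,  3.59460377e-01,  1.51131400e+00, -1.98253310e-05,
        1.27249310e+00, -1.15134653e-01]), 'qd': array([ 0.00068848, -0.00295326, -0.00238364,  0.00073501,  0.00020714,
       -0.00137041]), 'joint_torque': array([ 1.39784511e-04, -5.16361392e+01, -2.71403521e+01,  6.78057061e-02,
        2.75225256e-02, -7.65450636e-06]), 'tool_pos': array([0.19857996, 0.56553008, 0.22188122]), 'eef_rot': array([-2.25554639e-04,  1.68070188e-01,  9.85774675e-01, -8.06516723e-04]), 'wrist_force': array([0.12712321, 0.16709784, 0.63949875]), 'ft_torque': array([0.04147909, 0.01947718, 0.01465901]), 'grasp_force': 0.0, 'width': 0.9994155211017979}
```

View pics/top0.png

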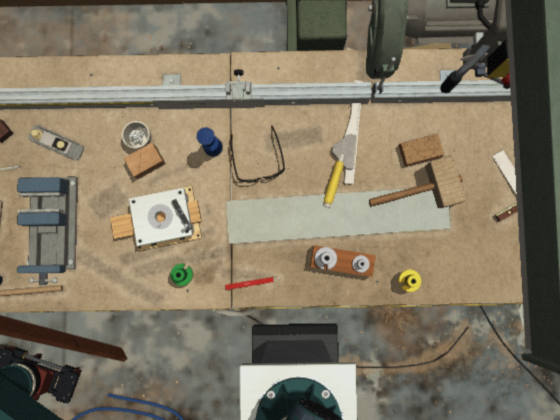

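View pics/side0.png

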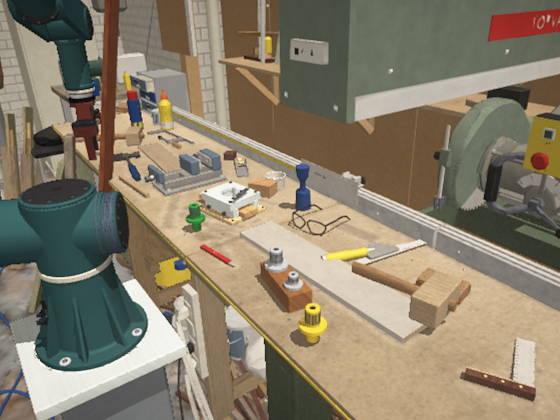

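Top view: the rack is at (343,261), with the steel bush with the larger flange at (326,258) and the smaller one at (361,264). The jig is at (161,217), its strap and handle around (182,215), the pencil at (250,283) and the glasses at (257,155).
Could be taken for the target: steel bush (326,258), spare (361,264), green (180,275), yellow (410,281), blue (208,140). I choose the steel one at (326,258), since it is in the rack and has the larger flange, and I'll check it in a crop.

```bash
python3 - <<'E'
from h import *
a=load('top');P=cloud(a)
def crop(u0,v0,w,h,s):return cv2.resize(a['pixels'][v0:v0+h,u0:u0+w,::-1],None,fx=s,fy=s,interpolation=cv2.INTER_CUBIC)
l=crop(105,180,100,70,7.5);r=crop(300,235,85,50,7.5)
l=crop(105,180,110,70,5);r=crop(300,235,110,50,5)
cv2.imwrite('pics/crop0.png',np.vstack([l,r]))
for n,(u,v) in dict(bush=(326,258),spare=(361,264),hole=(160,217),bench=(220,230),green=(180,275)).items():print(n,P[v,u].round(4))
# plate: height 0.066
z=P[...,2]; X=P.reshape(-1,3)
def reg(u0,u1,v0,v1,za,zb):
    m=np.zeros(z.shape,bool);m[v0:v1,u0:u1]=1;m&=(z>za)&(z<zb);return m
m=reg(110,210,180,250,.058,.072);q=P[m];print('plate',len(q),np.median(q[:,2]),cv2.minAreaRect(q[:,:2].astype(np.float32)))
m=reg(300,385,235,285,.038,.049);q=P[m];print('rack',len(q),np.median(q[:,2]),cv2.minAreaRect(q[:,:2].astype(np.float32)))
for nm,u0,u1 in(('bush',308,344),('spare',346,378)):
    for za,zb in((.05,.06),(.08,.1),(.062,.08)):
        m=reg(u0,u1,240,280,za,zb);q=P[m]
        if len(q)>4:print(nm,za,len(q),np.median(q[:,2]),cv2.minEnclosingCircle(q[:,:2].astype(np.float32)),q[:,:2].mean(0))
m=reg(160,200,190,245,.075,.13);q=P[m];v,u=np.nonzero(m);o=np.argsort(-q[:,2])
for i in o[::4]:print(u[i],v[i],q[i].round(3),end=';')
E
```

```text
bush [ 0.4385 -0.0798  0.0913]
spare [ 0.4213 -0.1735  0.0749]
hole [0.5588 0.3723 0.0294]
bench [ 0.5221  0.2104 -0.0022]
green [0.3998 0.3067 0.0778]
plate 2338 0.06464866321276846 ((0.5591609477996826, 0.36355623602867126), (0.1309233009815216, 0.1512342393398285), 10.46145248413086)
rack 797 0.04400926941386551 ((0.4318532943725586, -0.1290833204984665), (0.17043578624725342, 0.05988544225692749), 80.10144805908203)
bush 0.05 206 0.054117507084868316 ((0.4400673508644104, -0.08260560780763626), 0.03818702697753906) [ 0.4412818 -0.080449 ]
bush 0.08 118 0.09377545114607869 ((0.439705491065979, -0.08116129785776138), 0.015939954668283463) [ 0.43995993 -0.08120644]
spare 0.05 100 0.05251617530586088 ((0.42062848806381226, -0.1730269491672516), 0.03927457332611084) [ 0.42513829 -0.1757649 ]
spare 0.08 6 0.08134050228373771 ((0.42263105511665344, -0.17529740929603577), 0.011165488511323929) [ 0.42394346 -0.17535328]
spare 0.062 65 0.07481491763484079 ((0.42334166169166565, -0.1754501461982727), 0.012106682173907757) [ 0.42363559 -0.17530997]
185 226 [0.527 0.286 0.118];187 224 [0.532 
[... 573 characters left out ...]
183 218 [0.551 0.298 0.083];186 219 [0.548 0.29  0.083];183 220 [0.545 0.298 0.083];175 205 [0.586 0.32  0.083];182 217 [0.553 0.301 0.082];185 220 [0.545 0.293 0.082];179 208 [0.578 0.309 0.082];178 213 [0.564 0.312 0.081];182 215 [0.559 0.301 0.081];186 222 [0.54  0.291 0.081];184 221 [0.543 0.296 0.081];182 214 [0.562 0.301 0.081];176 208 [0.578 0.318 0.08 ];177 206 [0.583 0.315 0.08 ];177 211 [0.57  0.315 0.079];185 215 [0.559 0.294 0.079];180 214 [0.562 0.307 0.079];180 216 [0.556 0.307 0.079];187 221 [0.543 0.288 0.079];188 229 [0.521 0.286 0.078];189 229 [0.521 0.283 0.078];176 206 [0.584 0.318 0.077];173 204 [0.589 0.326 0.077];185 222 [0.54  0.294 0.076];184 214 [0.562 0.297 0.075];
```

View pics/crop0.png

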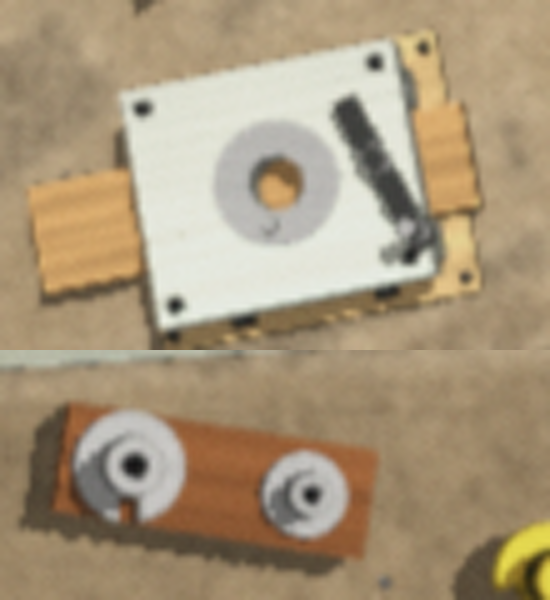

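Crop: the big-flange steel bush in the rack is at crop (133,465), and its notch opens toward −x at (127,512), so the choice is right. The jig hole is at (277,184), there is a faint pin mark at (268,228), the strap runs (345,105)–(420,240), and the handle is at the lower right. Next I go over the jig for a wrist view.

Call:
step_arm(rot=[[0, 0, 0], [0, 0, 0], [0, 0, 0], [0, 0, 0], [0, 0, 0], [0, 0, 0], [0, 0, 0], [0, 0, 0], [0, 0, 0], [0, 0, 0]], translation=[[-0.033, -0.011, -0.004], [-0.033, -0.011, -0.004], [-0.033, -0.011, -0.004], [-0.033, -0.011, -0.004], [-0.033, -0.011, -0.004], [-0.033, -0.011, -0.004], [-0.033, -0.011, -0.004], [-0.033, -0.011, -0.004], [-0.033, -0.011, -0.004], [-0.033, -0.011, -0.004]], hand=[-1, -1, -1, -1, -1, -1, -1, -1, -1, -1])

```text
time: 0.93
tool_pos: [0.4746, 0.3515, 0.2625]
eef_rot: [-0.0, 0.168, 0.986, -0.0]
wrist_force: [-0.2, 0.8, 0.1]
width: 1.001
grasp_force: 0.0
```

Call:
step_arm(rot=[[0, 0, 0.105], [0, 0, 0.105], [0, 0, 0.105], [0, 0, 0.105], [0, 0, 0.105], [0, 0, 0.105], [0, 0, 0.105], [0, 0, 0.105], [0, 0, 0.105], [0, 0, 0.105]], translation=[[0, 0, 0], [0, 0, 0], [0, 0, 0], [0, 0, 0], [0, 0, 0], [0, 0, 0], [0, 0, 0], [0, 0, 0], [0, 0, 0], [0, 0, 0]], hand=[-1, -1, -1, -1, -1, -1, -1, -1, -1, -1])

```text
time: 1.77
tool_pos: [0.4734, 0.3527, 0.2621]
eef_rot: [-0.0, 0.642, 0.767, -0.001]
wrist_force: [0.5, 0.8, -0.4]
width: 1.0
grasp_force: 0.0
```

```bash
cat >> h.py <<'E'
from scipy.spatial.transform import Rotation as Rn
def plan(target=None,th=None):
    s=telemetry.state(); w,x,y,z=s['eef_rot']; R=Rn.from_quat([x,y,z,w]).as_matrix()
    t0=np.arctan2(R[1,1],R[0,1]); print('t',s['time'],'pos',s['tool_pos'].round(4),'th',t0.round(4),'tilt',R[:,2].round(4),'F',s['wrist_force'].round(1),'w',round(s['width'],3),'g',s['grasp_force'])
    if target is not None:
        d=np.array(target)-s['tool_pos']; print('tool-axis move now',(R.T@d).round(4),'len',np.linalg.norm(d).round(4))
        if th is not None:
            r=t0-th; c,q=np.cos(th),np.sin(th)
            print('rotz',r.round(4),'; move after turning',np.array([d@[q,-c,0],d@[c,q,0],-d[2]]).round(4)) 
E
python3 - <<'E'
from h import *
c=shot('wrist','w1.png');print(-np.array(c['R']).T@c['t'],c['vertical_fov']);plan()
E
```

```text
[0.46052786 0.42345811 0.42423755] 70.60857814031375
t 1.8167 pos [0.4734 0.3527 0.2621] th 0.1717 tilt [-9.e-04 -6.e-04 -1.e+00] F [-0.1 -0.2  0.3] w 1.0 g 0.0
```

View pics/w1.png

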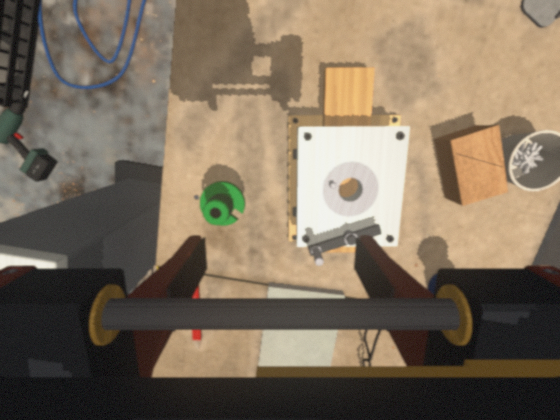

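Wrist view: jig hole at (350,187), pin at about (332,183) on the −x side, handle at (318,255), clamp clear at (345,240), and the green look-alike at (220,205). I move closer for precision.

```bash
python3 - <<'E'
from h import *
plan([.572,.30,.165],.18)
E
```

```text
t 1.8167 pos [0.4734 0.3527 0.2621] th 0.1717 tilt [-9.e-04 -6.e-04 -1.e+00] F [-0.1 -0.2  0.3] w 1.0 g 0.0
tool-axis move now [-0.0688  0.0882  0.0971] len 0.1481
rotz -0.0083 ; move after turning [0.0695 0.0875 0.0971]
```

Call:
step_arm(rot=[[0, 0, 0], [0, 0, 0], [0, 0, 0], [0, 0, 0], [0, 0, 0], [0, 0, 0], [0, 0, 0]], translation=[[-0.0138, 0.0176, 0.0194], [-0.0138, 0.0176, 0.0194], [-0.0138, 0.0176, 0.0194], [-0.0138, 0.0176, 0.0194], [-0.0138, 0.0176, 0.0194], [0, 0, 0], [0, 0, 0]], hand=[-1, -1, -1, -1, -1, -1, -1])

```text
time: 2.4
tool_pos: [0.5724, 0.3, 0.1638]
eef_rot: [-0.001, 0.64, 0.769, -0.002]
wrist_force: [-0.4, 0.5, 0.1]
width: 1.0
grasp_force: 0.0
```

```bash
sed -i 's/d@\[q,-c,0\]/d@[-q,c,0]/' h.py; python3 - <<'E'
from h import *
c=shot('wrist');plan()
p=proj(c,[.559,.370,.066]);print(p)
u,v=p.astype(int);u0,v0=max(u-80,0),max(v-75,0)
print(u0,v0)
cv2.imwrite('pics/w2.png',cv2.resize(c['pixels'][v0:v0+150,u0:u0+160,::-1],None,fx=4,fy=4,interpolation=cv2.INTER_CUBIC))
E
```

```text
t 2.45 pos [0.5723 0.3009 0.1651] th 0.1835 tilt [-1.9e-03 -4.0e-04 -1.0e+00] F [ 0.4 -0.1 -0.3] w 1.0 g 0.0
[280.55108614 126.86302106]
200 51
```

View pics/w2.png

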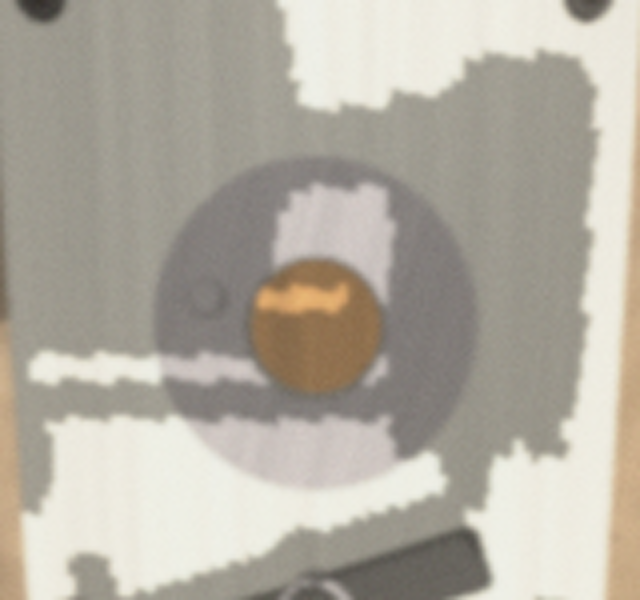

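The close view shows the hole at crop (315,326), the grey ring centred at (315,322), and the pin at (208,297).

```bash
cat >> h.py <<'E'
def ray(c,u,v,z):
    R=np.array(c['R']);d=R.T@[(u-c['cx'])/c['f'],(v-c['cy'])/c['f'],1];o=-R.T@c['t'];return o+d*(z-o[2])/d[2]
E
python3 - <<'E'
from h import *
c=load('wrist');f=lambda x,y,z:ray(c,200+x/4-.375,51+y/4-.375,z)
P=cloud(c);z=P[...,2]
m=(z>.058)&(z<.071);q=P[m];zp=np.median(q[:,2]);print('plate z',zp,cv2.minAreaRect(q[:,:2].astype(np.float32)))
h=f(315,326,.066);g=f(315,322,.066);p=f(208,297,.072)
print(h,g,p,np.linalg.norm((p-g)[:2]),np.arctan2(*(p-g)[1::-1]),np.arctan2(*(p-h)[1::-1]))
# circle fits: hole (depth low) 
v,u=np.mgrid[:420,:560];mm=(z<.05)&(np.hypot(P[...,0]-h[0],P[...,1]-h[1])<.03)
ct=max(cv2.findContours((np.hypot(u-278,v-132)<25).astype(np.uint8)*(z<.06).astype(np.uint8),0,1)[0],key=cv2.contourArea)
e=cv2.fitEllipse(ct);print(e,ray(c,*e[0],.066))
a=load('top');print('top hole',ray(a,105+277/5-.4,180+184/5-.4,.066))
# handle
m=z>.105;m&=(P[...,0]>.45)&(P[...,0]<.6)&(P[...,1]>.25)&(P[...,1]<.32)&(z<.13);print('handle wrist',m.sum(),P[m].mean(0) if m.any() else 0)
# edges direction of plate: side lines
print(np.arctan2(*( -np.array(c['R'])[0][1::-1])))
E
```

```text
plate z 0.06616742354363403 ((0.5811949968338013, 0.36098992824554443), (0.18536870181560516, 0.3542136549949646), 80.18328857421875)
[0.55797033 0.36542094 0.066     ] [0.55782152 0.36623033 0.066     ] [0.53525306 0.36722181 0.072     ] 0.022590227160487173 3.097688875973591 3.062484874502535
((278.6946105957031, 132.38302612304688), (33.41071701049805, 34.56525421142578), 178.9755859375) [0.55827586 0.36526143 0.066     ]
top hole [0.557352   0.36371371 0.066     ]
handle wrist 192 [0.53024951 0.28755447 0.114975  ]
-2.9581910857090343
```

```bash
python3 - <<'E'
from h import *
plan([.44,-.155,.175],0)
E
```

```text
t 2.45 pos [0.5723 0.3009 0.1651] th 0.1835 tilt [-1.9e-03 -4.0e-04 -1.0e+00] F [ 0.4 -0.1 -0.3] w 1.0 g 0.0
tool-axis move now [-0.4241 -0.2133 -0.0095] len 0.4748
rotz 0.1835 ; move after turning [-0.4559 -0.1323 -0.0099]
```

Call:
step_arm(rot=[[0, 0, 0.0915], [0, 0, 0.092], [0, 0, 0], [0, 0, 0], [0, 0, 0], [0, 0, 0], [0, 0, 0], [0, 0, 0], [0, 0, 0], [0, 0, 0]], translation=[[0, 0, 0], [0, 0, 0], [-0.0304, -0.0088, -0.0007], [-0.0304, -0.0088, -0.0007], [-0.0304, -0.0088, -0.0007], [-0.0304, -0.0088, -0.0007], [-0.0304, -0.0088, -0.0007], [-0.0304, -0.0088, -0.0007], [-0.0304, -0.0088, -0.0007], [-0.0304, -0.0088, -0.0007]], hand=[-1, -1, -1, -1, -1, -1, -1, -1, -1, -1])

```text
time: 3.28
tool_pos: [0.5016, 0.0577, 0.1728]
eef_rot: [0.001, 0.706, 0.708, 0.001]
wrist_force: [-0.1, -1.1, -0.9]
width: 1.002
grasp_force: 0.0
```

Call:
step_arm(rot=[[0, 0, 0], [0, 0, 0], [0, 0, 0], [0, 0, 0], [0, 0, 0], [0, 0, 0], [0, 0, 0], [0, 0, 0], [0, 0, 0]], translation=[[-0.0304, -0.0088, -0.0007], [-0.0304, -0.0088, -0.0007], [-0.0304, -0.0088, -0.0007], [-0.0304, -0.0088, -0.0007], [-0.0304, -0.0088, -0.0007], [-0.0304, -0.0088, -0.0007], [-0.0304, -0.0088, -0.0007], [0, 0, 0], [0, 0, 0]], hand=[-1, -1, -1, -1, -1, -1, -1, -1, -1])

```text
time: 4.03
tool_pos: [0.4407, -0.1553, 0.1774]
eef_rot: [0.001, 0.708, 0.706, 0.001]
wrist_force: [0.1, 0.3, 0.9]
width: 1.003
grasp_force: 0.0
```

```bash
python3 - <<'E'
from h import *
c=shot('wrist');plan()
p=proj(c,[.44,-.081,.07]);print(p)
u,v=p.astype(int);u0,v0=max(u-80,0),max(v-75,0)
print(u0,v0)
cv2.imwrite('pics/w3.png',cv2.resize(c['pixels'][v0:v0+150,u0:u0+160,::-1],None,fx=4,fy=4,interpolation=cv2.INTER_CUBIC))
P=cloud(c);z=P[...,2]
for za,zb in((.047,.062),(.085,.105)):
    m=(z>za)&(z<zb)&(np.hypot(P[...,0]-.44,P[...,1]+.081)<.04);q=P[m];print(m.sum(),np.median(q[:,2]),cv2.minEnclosingCircle(q[:,:2].astype(np.float32)))
E
```

```text
t 4.0833 pos [ 0.4408 -0.1543  0.1771] th -0.0009 tilt [ 1.6e-03 -1.0e-04 -1.0e+00] F [-0.6  0.2 -0.9] w 1.0 g 0.0
[279.21192162 123.05380678]
199 48
1984 0.05505405980156708 ((0.44158482551574707, -0.0847662165760994), 0.0365191288292408)
1299 0.09567632519254982 ((0.4393823444843292, -0.08081351965665817), 0.016630591824650764)
```

View pics/w3.png

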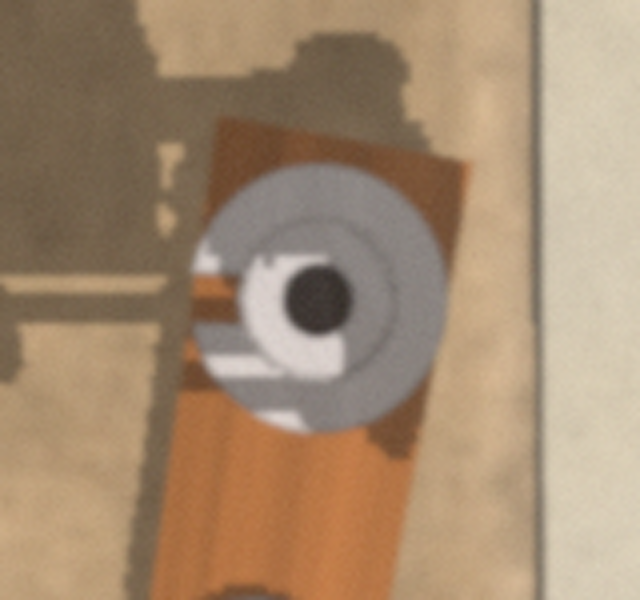

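Bush close view: bush axis at crop (318,299), notch centred at about (215,300), opening toward −x. The grip centre agrees with the top view to within 0.5 mm.

```bash
python3 - <<'E'
from h import *
c=load('wrist');f=lambda x,y,z:ray(c,199+x/4-.375,48+y/4-.375,z)
t=f(318,299,.096);g=f(318,299,.055);n=f(215,300,.055);print(t,g,n,np.arctan2(n[1]-t[1],n[0]-t[0]))
plan([.4396,-.0808,.10],0)
E
```

```text
[ 0.43917041 -0.08071895  0.096     ] [ 0.43898373 -0.0802601   0.055     ] [ 0.41523588 -0.08043877  0.055     ] 3.129887139190019
t 4.0833 pos [ 0.4408 -0.1543  0.1771] th -0.0009 tilt [ 1.6e-03 -1.0e-04 -1.0e+00] F [-0.6  0.2 -0.9] w 1.0 g 0.0
tool-axis move now [ 0.0735 -0.0014  0.0771] len 0.1065
rotz -0.0009 ; move after turning [ 0.0735 -0.0012  0.0771]
```

Call:
step_arm(rot=[[0, 0, 0], [0, 0, 0], [0, 0, 0], [0, 0, 0], [0, 0, 0], [0, 0, 0], [0, 0, 0], [0, 0, 0], [0, 0, 0], [0, 0, 0]], translation=[[0.0245, -0.0004, 0], [0.0245, -0.0004, 0], [0.0245, -0.0004, 0], [0, 0, 0.02], [0, 0, 0.02], [0, 0, 0.02], [0, 0, 0.02], [0, 0, 0.02], [0, 0, 0.013], [0, 0, 0]], hand=[-1, -1, -1, -1, -1, -1, -1, -1, -1, -1])

```text
time: 4.92
tool_pos: [0.4378, -0.0789, 0.0615]
eef_rot: [-0.002, 0.706, 0.708, -0.001]
wrist_force: [-0.1, 0.6, 0.3]
width: 1.004
grasp_force: 0.0
```

Call:
step_arm(rot=[[0, 0, 0], [0, 0, 0], [0, 0, 0], [0, 0, 0], [0, 0, 0], [0, 0, 0], [0, 0, 0], [0, 0, 0], [0, 0, 0], [0, 0, 0]], translation=[[0, 0, 0], [0, 0, 0], [0, 0, 0], [0, 0, 0], [0, 0, 0], [0, 0, 0], [0, 0, 0], [0, 0, 0], [0, 0, 0], [0, 0, 0]], hand=[1, 1, 1, 1, 1, 1, 1, 1, 1, 1])

```text
time: 5.75
tool_pos: [0.4394, -0.0814, 0.0632]
eef_rot: [0.0, 0.707, 0.707, -0.0]
wrist_force: [0.2, -0.6, 1.7]
width: 0.358
grasp_force: 30.0
```

```bash
python3 - <<'E'
from h import *
plan()
E
```

```text
t 5.75 pos [ 0.4394 -0.0814  0.0632] th -0.0006 tilt [ 0.e+00 -1.e-04 -1.e+00] F [ 0.2 -0.6  1.7] w 0.358 g 30.000496208667755
```

Grasped: the opening is 31.5 mm, matching the 32 mm grip. Lift it and carry it to above the hole.

Call:
step_arm(rot=[[0, 0, 0], [0, 0, 0], [0, 0, 0], [0, 0, 0], [0, 0, 0], [0, 0, 0], [0, 0, 0]], translation=[[0, 0, -0.01], [0, 0, -0.024], [0, 0, -0.024], [0, 0, -0.024], [0, 0, -0.024], [0, 0, -0.024], [0, 0, 0]], hand=[1, 1, 1, 1, 1, 1, 1])

```text
time: 6.33
tool_pos: [0.4419, -0.0822, 0.1968]
eef_rot: [0.003, 0.707, 0.707, 0.001]
wrist_force: [0.9, -0.4, -2.3]
width: 0.362
grasp_force: 30.0
```

```bash
python3 - <<'E'
from h import *
plan([.558,.365,.195],-.05)
E
```

```text
t 6.3333 pos [ 0.4419 -0.0822  0.1968] th -0.0005 tilt [ 0.0063 -0.0023 -1.    ] F [ 0.9 -0.4 -2.3] w 0.362 g 29.999562799930573
tool-axis move now [0.4472 0.1159 0.0015] len 0.462
rotz 0.0495 ; move after turning [0.4524 0.0937 0.0018]
```

Call:
step_arm(rot=[[0, 0, 0], [0, 0, 0], [0, 0, 0], [0, 0, 0], [0, 0, 0], [0, 0, 0], [0, 0, 0], [0, 0, 0], [0, 0, 0], [0, 0, 0]], translation=[[0.0279, 0.0074, 0], [0.0279, 0.0074, 0], [0.0279, 0.0074, 0], [0.0279, 0.0074, 0], [0.0279, 0.0074, 0], [0.0279, 0.0074, 0], [0.0279, 0.0074, 0], [0.0279, 0.0074, 0], [0.0279, 0.0074, 0], [0.0279, 0.0074, 0]], hand=[1, 1, 1, 1, 1, 1, 1, 1, 1, 1])

```text
time: 7.17
tool_pos: [0.5127, 0.1988, 0.1912]
eef_rot: [-0.001, 0.707, 0.707, -0.001]
wrist_force: [0.6, -0.2, -1.4]
width: 0.359
grasp_force: 30.0
```

Call:
step_arm(rot=[[0, 0, 0], [0, 0, 0], [0, 0, 0], [0, 0, 0], [0, 0, 0], [0, 0, 0], [0, 0, 0.05], [0, 0, 0], [0, 0, 0], [0, 0, 0]], translation=[[0.0279, 0.0074, 0], [0.0279, 0.0074, 0], [0.0279, 0.0074, 0], [0.0279, 0.0074, 0], [0.0279, 0.0074, 0], [0.0279, 0.0074, 0], [0, 0, 0], [0, 0, 0], [0, 0, 0], [0, 0, 0]], hand=[1, 1, 1, 1, 1, 1, 1, 1, 1, 1])

```text
time: 8.0
tool_pos: [0.5572, 0.3638, 0.1917]
eef_rot: [-0.0, 0.724, 0.689, -0.001]
wrist_force: [0.3, -0.3, -3.1]
width: 0.359
grasp_force: 30.0
```

```bash
python3 - <<'E'
from h import *
c=shot('wrist','w4.png');plan([.558,.365,.118],-.05)
P=cloud(c);z=P[...,2];h=[.558,.365]
m=(z>.058)&(z<.071)&(np.abs(P[...,0]-.56)<.1)&(np.abs(P[...,1]-.36)<.11);q=P[m];print('plate',m.sum(),np.median(q[:,2]))
print(proj(c,np.array([[.558,.365,.066],[.558,.365,.14]])))
E
```

```text
t 8.05 pos [0.5574 0.3638 0.1922] th -0.0503 tilt [-0.0017 -0.0012 -1.    ] F [ 0.2  0.1 -2. ] w 0.355 g 29.9994957447052
tool-axis move now [0.0013 0.0007 0.0742] len 0.0742
rotz -0.0003 ; move after turning [0.0012 0.0005 0.0742]
plate 12689 0.06618774491016813
[[281.47632991 199.20362282]
 [281.67505869 222.54347381]]
```

View pics/w4.png

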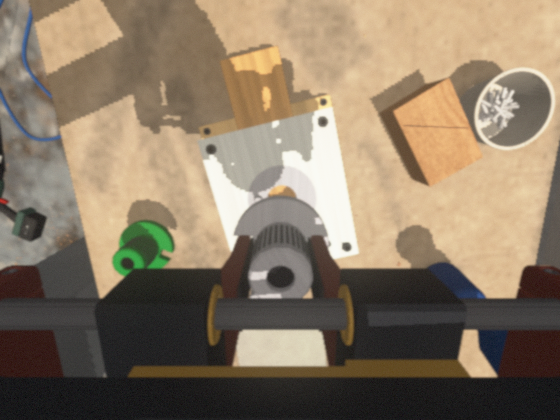

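The bush is held upright over the jig (grip at (280,245)), with the hole partly visible behind it at (282,192). Descend to just inside the mouth.

Call:
step_arm(rot=[[0, 0, 0], [0, 0, 0], [0, 0, 0], [0, 0, 0], [0, 0, 0], [0, 0, 0]], translation=[[0.001, 0.0005, 0.02], [0, 0, 0.02], [0, 0, 0.02], [0, 0, 0.007], [0, 0, 0], [0, 0, 0]], hand=[1, 1, 1, 1, 1, 1])

```text
time: 8.55
tool_pos: [0.5587, 0.3654, 0.1263]
eef_rot: [-0.0, 0.725, 0.689, -0.0]
wrist_force: [0.1, 0.3, -3.0]
width: 0.358
grasp_force: 30.0
```

Call:
step_arm(rot=[[0, 0, 0], [0, 0, 0], [0, 0, 0], [0, 0, 0], [0, 0, 0]], translation=[[0, 0, 0.003], [0, 0, 0.003], [0, 0, 0.003], [0, 0, 0.003], [0, 0, 0]], hand=[1, 1, 1, 1, 1])

```text
time: 8.97
tool_pos: [0.5585, 0.3656, 0.1138]
eef_rot: [0.0, 0.725, 0.689, -0.0]
wrist_force: [0.2, -0.6, -3.7]
width: 0.359
grasp_force: 30.0
```

Call:
step_arm(rot=[[0, 0, 0], [0, 0, 0], [0, 0, 0], [0, 0, 0]], translation=[[0, 0, 0.003], [0, 0, 0.003], [0, 0, 0.003], [0, 0, 0]], hand=[1, 1, 1, 1])

```text
time: 9.3
tool_pos: [0.5584, 0.3656, 0.1043]
eef_rot: [0.0, 0.725, 0.689, -0.001]
wrist_force: [0.1, -1.8, -3.7]
width: 0.358
grasp_force: 30.0
```

Call:
step_arm(rot=[[0, 0, 0], [0, 0, 0], [0, 0, 0], [0, 0, 0]], translation=[[0, 0, 0.003], [0, 0, 0.003], [0, 0, 0.003], [0, 0, 0]], hand=[1, 1, 1, 1])

```text
time: 9.63
tool_pos: [0.5584, 0.3656, 0.0953]
eef_rot: [0.0, 0.725, 0.689, -0.0]
wrist_force: [0.3, -2.7, -4.0]
width: 0.357
grasp_force: 30.0
```

Call:
step_arm(rot=[[0, 0, 0], [0, 0, 0], [0, 0, 0], [0, 0, 0], [0, 0, 0]], translation=[[-0.0006, 0, 0], [0, 0, 0.001], [0, 0, 0.0015], [0, 0, 0.0015], [0, 0, 0]], hand=[1, 1, 1, 1, 1])

```text
time: 10.05
tool_pos: [0.5585, 0.3655, 0.0919]
eef_rot: [-0.0, 0.725, 0.689, 0.0]
wrist_force: [0.0, 0.1, -2.7]
width: 0.362
grasp_force: 30.0
```

Call:
step_arm(rot=[[0, 0, 0], [0, 0, 0], [0, 0, 0]], translation=[[0, 0, 0.001], [0, 0, 0.001], [0, 0, 0]], hand=[1, 1, 1])

```text
time: 10.3
tool_pos: [0.5585, 0.3655, 0.0899]
eef_rot: [-0.0, 0.725, 0.689, -0.0]
wrist_force: [0.1, -0.2, -3.2]
width: 0.364
grasp_force: 30.0
```

Call:
step_arm(rot=[[0, 0, 0], [0, 0, 0], [0, 0, 0]], translation=[[0, 0, 0.001], [0, 0, 0.001], [0, 0, 0]], hand=[1, 1, 1])

```text
time: 10.55
tool_pos: [0.5586, 0.3654, 0.0879]
eef_rot: [-0.0, 0.725, 0.689, -0.0]
wrist_force: [0.1, -0.9, -3.2]
width: 0.357
grasp_force: 30.0
```

Call:
step_arm(rot=[[0, 0, 0], [0, 0, 0], [0, 0, 0]], translation=[[0, 0, 0.001], [0, 0, 0.001], [0, 0, 0]], hand=[1, 1, 1])

```text
time: 10.8
tool_pos: [0.5586, 0.3654, 0.0859]
eef_rot: [-0.0, 0.725, 0.689, -0.0]
wrist_force: [-0.4, -1.1, -2.3]
width: 0.359
grasp_force: 30.0
```

Call:
step_arm(rot=[[0, 0, 0], [0, 0, 0], [0, 0, 0]], translation=[[0, 0, 0.001], [0, 0, 0.0008], [0, 0, 0]], hand=[1, 1, 1])

```text
time: 11.05
tool_pos: [0.5586, 0.3654, 0.0843]
eef_rot: [0.0, 0.725, 0.689, -0.0]
wrist_force: [0.4, -1.7, -2.8]
width: 0.356
grasp_force: 30.0
```

Call:
step_arm(rot=[[0, 0, 0], [0, 0, 0], [0, 0, 0]], translation=[[0, 0, 0.0005], [0, 0, 0], [0, 0, 0]], hand=[1, 1, 1])

```text
time: 11.3
tool_pos: [0.5586, 0.3654, 0.0843]
eef_rot: [0.0, 0.725, 0.689, 0.0]
wrist_force: [-2.1, -2.5, 4.3]
width: 0.362
grasp_force: 30.0
```

Contact came at TCP 0.0843 m, the expected home height, with a light push of about 7 N. Release and lift.

Call:
step_arm(rot=[[0, 0, 0], [0, 0, 0], [0, 0, 0], [0, 0, 0], [0, 0, 0], [0, 0, 0], [0, 0, 0], [0, 0, 0]], translation=[[0, 0, 0], [0, 0, 0], [0, 0, 0], [0, 0, 0], [0, 0, 0], [0, 0, 0], [0, 0, 0], [0, 0, 0]], hand=[-1, -1, -1, -1, -1, -1, -1, -1])

```text
time: 11.97
tool_pos: [0.5586, 0.3654, 0.0838]
eef_rot: [0.0, 0.725, 0.689, -0.0]
wrist_force: [1.2, 0.0, 0.8]
width: 0.927
grasp_force: 0.0
```

Call:
step_arm(rot=[[0, 0, 0], [0, 0, 0], [0, 0, 0], [0, 0, 0], [0, 0, 0], [0, 0, 0], [0, 0, 0]], translation=[[0, 0, -0.01], [0, 0, -0.02], [0, 0, -0.02], [0, 0, -0.02], [0, 0, -0.02], [-0.001, 0, 0], [0, 0, 0]], hand=[-1, -1, -1, -1, -1, -1, -1])

```text
time: 12.55
tool_pos: [0.5595, 0.3647, 0.1757]
eef_rot: [0.001, 0.725, 0.689, 0.002]
wrist_force: [-1.2, 0.3, -0.2]
width: 1.001
grasp_force: 0.0
```

```bash
python3 - <<'E'
from h import *
c=shot('top');plan([.558,.24,.175],-.05)
P=cloud(c);z=P[...,2]
b=shot('side','s2.png')
for c,n in((c,'top'),(b,'side')):
  P=cloud(c);z=P[...,2];m=(np.hypot(P[...,0]-.558,P[...,1]-.365)<.02)&(z>.09)&(z<.13)
  if m.sum()>3:print(n,m.sum(),P[m].mean(0),np.percentile(z[m],[50,95]))
  m=(np.hypot(P[...,0]-.5302,P[...,1]-.2876)<.02)&(z>.10)&(z<.13)
  if m.sum()>1:print(n,'handle',m.sum(),P[m].mean(0))
E
```

```text
t 12.6 pos [0.5585 0.3643 0.1741] th -0.0506 tilt [ 6.e-04  2.e-04 -1.e+00] F [ 0.4  0.2 -1.3] w 1.002 g 0.0
tool-axis move now [-0.1241  0.0058 -0.0009] len 0.1243
rotz -0.0006 ; move after turning [-0.1241  0.0057 -0.0009]
top 128 [0.55826631 0.36087191 0.11138049] [0.11305786 0.11929229]
top handle 15 [0.53023836 0.28423784 0.11311709]
side 84 [0.55632921 0.35611788 0.1048598 ] [0.10600555 0.11380951]
side handle 16 [0.5303845  0.2803053  0.10815533]
```

```bash
python3 - <<'E'
from h import *
c=shot('wrist');plan([.530,.2873,.150],-.9)
P=cloud(c);z=P[...,2]
m=(np.hypot(P[...,0]-.558,P[...,1]-.365)<.016)&(z>.09)&(z<.13);print('bush top',m.sum(),np.median(z[m]),P[m].mean(0))
m=(np.hypot(P[...,0]-.53,P[...,1]-.287)<.02)&(z>.1)&(z<.13);print('handle',m.sum())
# arc rows
y=.1826;hole=np.array([.5585,.3654]);Rz=np.array([[np.cos(y),-np.sin(y)],[np.sin(y),np.cos(y)]])
pv=hole+Rz@[0,-.058];print('pivot',pv)
H=lambda q:pv+.045*Rz@[-np.sin(q),-np.cos(q)]
print('H1.26',H(1.26),'H0',H(0))
N=20;qs=np.linspace(1.26,-.06,N+1);ths=np.linspace(-.9,.1,N+1)
for i in range(N):
    d=H(qs[i+1])-H(qs[i]);t=ths[i];print(np.round([-np.sin(t)*d[0]+np.cos(t)*d[1],np.cos(t)*d[0]+np.sin(t)*d[1]],4),end=' ')
E
```

```text
t 12.7 pos [0.5577 0.3639 0.1727] th -0.0506 tilt [-0.002 -0.001 -1.   ] F [-0.1 -0.3 -0.3] w 1.002 g 0.0
tool-axis move now [-0.0778 -0.0237  0.0228] len 0.0845
rotz 0.8494 ; move after turning [-0.0693  0.0428  0.0227]
bush top 1203 0.11681795619938193 [0.55821872 0.36609952 0.11622449]
handle 14
pivot [0.56903204 0.30836426]
H1.26 [0.52939922 0.28705136] H0 [0.57720346 0.26411239]
[-0.0004  0.0029] [-0.0004  0.0029] [-0.0003  0.003 ] [-0.0003  0.003 ] [-0.0002  0.003 ] [-0.0002  0.003 ] [-0.0001  0.003 ] [-0.0001  0.003 ] [-0.     0.003] [-0.     0.003] [0.    0.003] [0.0001 0.003 ] [0.0001 0.003 ] [0.0002 0.003 ] [0.0002 0.003 ] [0.0003 0.003 ] [0.0003 0.003 ] [0.0004 0.0029] [0.0004 0.0029] [0.0005 0.0029]
```

Bush top measured at 0.1168 m against 0.117 expected, so it is home. Next, the clamp handle.

Call:
step_arm(rot=[[0, 0, 0.1215], [0, 0, 0.1215], [0, 0, 0.1215], [0, 0, 0.1215], [0, 0, 0.1215], [0, 0, 0.1215], [0, 0, 0.12], [0, 0, 0], [0, 0, 0], [0, 0, 0]], translation=[[0, 0, 0], [0, 0, 0], [0, 0, 0], [0, 0, 0], [0, 0, 0], [0, 0, 0], [0, 0, 0], [-0.023, 0.0143, 0], [-0.023, 0.0143, 0], [-0.023, 0.0143, 0]], hand=[0, 0, 0, 0, 0, 0, 0, 0, 0, 0])

```text
time: 13.53
tool_pos: [0.5298, 0.2869, 0.1721]
eef_rot: [0.0, 0.944, 0.33, -0.001]
wrist_force: [-0.7, -0.9, -0.5]
width: 0.5
grasp_force: 0.0
```

Call:
step_arm(rot=[[0, 0, 0], [0, 0, 0], [0, 0, 0]], translation=[[0, 0, 0.02], [0, 0, 0], [0, 0, 0]], hand=[0, 0, 0])

```text
time: 13.78
tool_pos: [0.5298, 0.2872, 0.1522]
eef_rot: [0.0, 0.944, 0.329, -0.002]
wrist_force: [0.4, -0.2, 0.3]
width: 0.502
grasp_force: 0.0
```

```bash
python3 - <<'E'
from h import *
plan([.530,.2873,.094],-.9)
E
```

```text
t 13.7833 pos [0.5298 0.2872 0.1522] th -0.9001 tilt [-0.0038 -0.0013 -1.    ] F [ 0.4 -0.2  0.3] w 0.502 g 0.0
tool-axis move now [0.0004 0.0001 0.0582] len 0.0582
rotz -0.0001 ; move after turning [0.0002 0.0001 0.0582]
```

Call:
step_arm(rot=[[0, 0, 0], [0, 0, 0], [0, 0, 0], [0, 0, 0], [0, 0, 0], [0, 0, 0], [0, 0, 0], [0, 0, 0]], translation=[[0, 0, 0.015], [0, 0, 0.015], [0, 0, 0.015], [0, 0, 0.012], [0, 0, 0], [0, 0, 0], [0, 0, 0], [0, 0, 0]], hand=[0, 0, 0, 0, 0, 0.68, 0.68, 0.68])

```text
time: 14.45
tool_pos: [0.532, 0.2883, 0.0978]
eef_rot: [-0.0, 0.944, 0.329, 0.001]
wrist_force: [0.4, -0.6, -0.3]
width: 0.313
grasp_force: 0.0
```

Call:
step_arm(rot=[[0, 0, 0], [0, 0, 0], [0, 0, 0], [0, 0, -0.05], [0, 0, -0.05], [0, 0, -0.05], [0, 0, -0.05], [0, 0, 0]], translation=[[0, 0, 0], [0, 0, 0], [0, 0, 0], [-0.0004, 0.0029, 0], [-0.0004, 0.0029, 0], [-0.0003, 0.003, 0], [-0.0003, 0.003, 0], [0, 0, 0]], hand=[0.68, 0.68, 0.68, 0.68, 0.68, 0.68, 0.68, 0.68])

```text
time: 15.12
tool_pos: [0.5381, 0.278, 0.0971]
eef_rot: [-0.0, 0.906, 0.423, -0.0]
wrist_force: [0.4, 0.4, 0.1]
width: 0.16
grasp_force: 0.0
```

```bash
python3 - <<'E'
from h import *
plan()
c=shot('top')
P=cloud(c);z=P[...,2]
b=shot('side')
u,v=proj(b,[.545,.29,.1]).astype(int);print(u,v)
cv2.imwrite('pics/s3.png',cv2.resize(b['pixels'][v-50:v+40,u-60:u+60,::-1],None,fx=6,fy=6,interpolation=cv2.INTER_CUBIC))
E
```

```text
t 15.1167 pos [0.5381 0.278  0.0971] th -0.6981 tilt [-2.e-04 -0.e+00 -1.e+00] F [0.4 0.4 0.1] w 0.16 g 0.02916259691119194
236 189
```

View pics/s3.png

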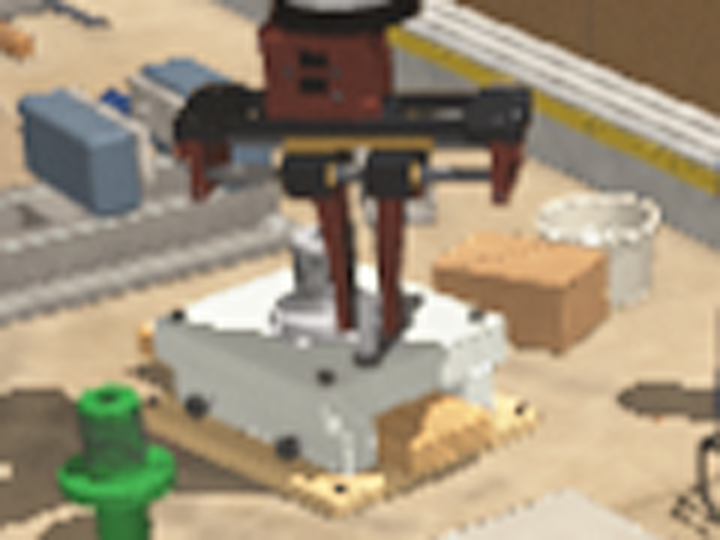

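The side crop shows the handle caged between the fingers at (370,320), and the bush flat on the plate at (312,290). Continue the arc.

Call:
step_arm(rot=[[0, 0, -0.05], [0, 0, -0.05], [0, 0, -0.05], [0, 0, -0.05], [0, 0, -0.05], [0, 0, -0.05], [0, 0, -0.05], [0, 0, -0.05]], translation=[[-0.0002, 0.003, 0], [-0.0002, 0.003, 0], [-0.0001, 0.003, 0], [-0.0001, 0.003, 0], [0, 0.003, 0], [0, 0.003, 0], [0, 0.003, 0], [0.0001, 0.003, 0]], hand=[0.68, 0.68, 0.68, 0.68, 0.68, 0.68, 0.68, 0.68])

```text
time: 15.88
tool_pos: [0.5578, 0.2659, 0.0968]
eef_rot: [-0.0, 0.804, 0.594, -0.001]
wrist_force: [-1.6, 0.6, 1.6]
width: 0.162
grasp_force: 0.9
```

Call:
step_arm(rot=[[0, 0, -0.05], [0, 0, -0.05], [0, 0, -0.05], [0, 0, -0.05], [0, 0, 0]], translation=[[0.0001, 0.003, 0], [0.0002, 0.003, 0], [0.0002, 0.003, 0], [0.0003, 0.003, 0], [0, 0, 0]], hand=[0.68, 0.68, 0.68, 0.68, 0.68])

```text
time: 16.3
tool_pos: [0.5704, 0.2639, 0.0968]
eef_rot: [0.0, 0.741, 0.671, -0.0]
wrist_force: [-0.2, 0.0, -0.2]
width: 0.159
grasp_force: 0.0
```

Call:
step_arm(rot=[[0, 0, -0.05], [0, 0, -0.05], [0, 0, -0.05], [0, 0, 0]], translation=[[0.0003, 0.003, 0], [0.0004, 0.0029, 0], [0.0004, 0.0029, 0], [0, 0, 0]], hand=[0.68, 0.68, 0.68, 0.68])

```text
time: 16.63
tool_pos: [0.5792, 0.2648, 0.0968]
eef_rot: [0.0, 0.689, 0.725, -0.0]
wrist_force: [-0.5, 0.2, 0.7]
width: 0.158
grasp_force: 0.1
```

```bash
python3 - <<'E'
from h import *
plan([.5772,.2641,.096],.1)
E
```

```text
t 16.6333 pos [0.5792 0.2648 0.0968] th 0.0499 tilt [-0.e+00 -2.e-04 -1.e+00] F [-0.5  0.2  0.7] w 0.158 g 0.09305542102083564
tool-axis move now [-0.0006 -0.002   0.0008] len 0.0023
rotz -0.0501 ; move after turning [-0.0005 -0.0021  0.0008]
```

Nudge in small steps until the stop is felt.

Call:
step_arm(rot=[[0, 0, 0], [0, 0, 0], [0, 0, 0]], translation=[[0.0002, 0.001, 0], [0.0002, 0.001, 0], [0, 0, 0]], hand=[0.68, 0.68, 0.68])

```text
time: 16.88
tool_pos: [0.5794, 0.2648, 0.0966]
eef_rot: [-0.001, 0.69, 0.724, -0.002]
wrist_force: [-5.3, -1.8, 2.4]
width: 0.162
grasp_force: 2.5
```

Call:
step_arm(rot=[[0, 0, 0], [0, 0, 0], [0, 0, 0]], translation=[[0.0002, 0.001, 0], [0, 0, 0], [0, 0, 0]], hand=[0.68, 0.68, 0.68])

```text
time: 17.13
tool_pos: [0.5795, 0.2648, 0.0966]
eef_rot: [-0.001, 0.69, 0.724, -0.002]
wrist_force: [-6.4, -1.4, 5.2]
width: 0.159
grasp_force: 3.5
```

The stop is reached (6 N). Unload, open, rise and check.

Call:
step_arm(rot=[[0, 0, 0], [0, 0, 0], [0, 0, 0], [0, 0, 0], [0, 0, 0], [0, 0, 0], [0, 0, 0], [0, 0, 0], [0, 0, 0], [0, 0, 0]], translation=[[0, -0.0035, 0], [0, 0, 0], [0, 0, 0], [0, 0, 0], [0, 0, 0], [0, 0, -0.01], [0, 0, -0.025], [0, 0, -0.025], [0, 0, -0.025], [0, 0, 0]], hand=[0.3, 0.3, 0.3, 0.3, 0.3, 0.3, 0.3, 0.3, 0.3, 0.3])

```text
time: 17.97
tool_pos: [0.5822, 0.2665, 0.1881]
eef_rot: [0.002, 0.689, 0.725, 0.004]
wrist_force: [-0.2, 0.6, 0.9]
width: 0.349
grasp_force: 0.0
```

```bash
python3 - <<'E'
from h import *
plan()
c=shot('wrist','w5.png')
P=cloud(c);z=P[...,2]
m=(np.hypot(P[...,0]-.558,P[...,1]-.365)<.016)&(z>.09)&(z<.13);print('bush top',m.sum(),np.median(z[m]),P[m].mean(0))
m=(np.hypot(P[...,0]-.577,P[...,1]-.264)<.02)&(z>.1)&(z<.13);print('handle',m.sum(),P[m].mean(0) if m.any() else 0)
E
```

```text
t 17.9667 pos [0.5822 0.2665 0.1881] th 0.0504 tilt [ 0.0092  0.003  -1.    ] F [-0.2  0.6  0.9] w 0.349 g 0.0
bush top 1575 0.11665022530249795 [0.55862252 0.36511707 0.11565647]
handle 164 [0.57719368 0.26525585 0.11408019]
```

View pics/w5.png

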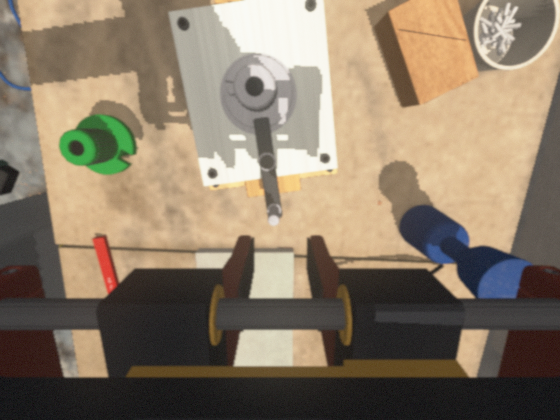

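The strap, from (268,165) to (262,122), lies over the bush's flange pointing at its axis (255,88). The handle at (274,215) is where q≈0 predicts, the bush is home, and the gripper is clear.

```bash
python3 - <<'E'
from h import *
print(job.hand_in())
E
```

```text
the job is handed in; nothing more can be done
None
```

The notched bush is fully home in the jig (top at 0.1167 m, expected 0.117) and released. The clamp strap is swung over its flange to its stop, and the job is handed in after about 18 s; no verdict came back.

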